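Tighten a wing bolt until the torque wrench clicks over

TASK

Take the torque wrench by its hub, set its slotted socket fully down over the wing bolt of the rail clamp, and turn the handle clockwise until the handle has fully broken over. Stop there, because pushing on against the end of the break-over spins the brass insert in the printed clamp; let go and leave the wrench seated on the bolt with its handle tripped. Leave the jar of screws, the gear and the bracket where they are.

Things in the scene. Friction and masses are not known exactly. Their poses are not given: they have to be found in the camera images.
- wrench: Torque wrench standing on its socket on the desk, 185 mm long, 0.5 kg, nearly all in the head. Origin: centre of the socket's underside; z up; the handle points along its own -x. Head: steel block 66 (x) x 42 (y) x 32 mm (z). In its underside a straight slot, centred, 52 mm long along x, 12 mm wide, 20 mm deep.
- wrench_hub (a point): Centre of the dark hub on top of the head, 46 mm above the wrench's underside, on its z axis. The hub is 34 mm (x) x 26 mm (y), from 31 to 61 mm above the underside; grasp it from above across its 26 mm (fingers closing along the wrench's y).
- wrench_pivot (a point): Upright pivot of the handle, 47 mm from the socket's centre along -x. The handle is rigid with the head until the moment at the pivot reaches about 0.6 N m (5 to 7 N sideways on the middle of the grip). Then it breaks over: it swings up to 0.16 rad, clockwise from above, under steady resistance, no snap, to a hard stop, and stays where left.
- wrench_end (a point): End of the wrench's handle, 16 mm above the underside, 185 mm from the socket's centre. Before breaking over it lies at y = 0 in the wrench's frame; its y grows to about 22 mm when fully broken over. The rubber grip is 16 mm wide, 18 mm tall, from x = -85 to -181 mm of the wrench; push on its middle, x = -133 mm.
- clamp: Grey printed clamp saddle, 76 x 70 mm, on a 150 mm piece of aluminium rail, fixed to the desk; origin at the centre of its underside, z up; its flat top, on which the wrench's head stands when seated, is 45 mm above the desk. A tall monitor stands to its right, about 0.6 m ahead of the robot and from 0.1 m right of its middle outward: keep hand and arm clear of it.
- bolt_axis (a point): Point on the upright axis of the steel wing bolt, on the clamp's top (45 mm above the desk). Its two wings lie in one upright plane, 48 mm long over both, 8 mm thick, 16 mm high above the clamp's top. It tightens clockwise from above: it turns easily (about 0.2 N m) over an unknown angle of 0.3 to 0.75 rad, then is home and stops hard.
- bolt_tip (a point): End of one wing of the bolt, 24 mm from its axis, 8 mm above the clamp's top; it turns with the bolt. Seat the wrench with its handle pointing from the bolt's axis toward this tip, the wing nearer the robot; turned half round it also fits, but the handle is then out of reach.
- insert_mark (a point): Small notch on the rim of the brass threaded insert under the bolt, 20 mm from its axis. The insert must stay still in the clamp; it spins when the bolt is turned with more than about 1.7 N m (11 to 13 N sideways on the middle of the grip), which happens if one pushes on after the break-over has met its stop.
- screw_jar: Small clear jar of screws with a grey cap, 42 mm across, 43 mm tall; origin at its underside; a bystander.
- gear_a: Printed gear, 47 mm across, 16 mm thick, flat on the desk; origin at its underside; a bystander.
- bracket_a: Printed angle bracket, 34 x 46 x 34 mm; origin at its underside; a bystander.

How it is judged:
By the outcome, as a careful person would: the job done as asked, in the order asked, and still so for the second after the job is handed in, with the robot touching nothing.
It also fails if it takes over 64 s, if anything falls off the work surface, if the arm or the gripper's body presses on something with over 40 N, if the wrist force passes 120 N, or if a joint passes its speed limit or range.

ROBOT

A 6-joint arm with a two-finger parallel gripper is mounted at the origin on a cart in front of the work surface, level with it; the furniture and walls round the work are solid. World frame = base frame: x ahead of the robot, y to its left, z up, the work surface at z = 0. Lengths are in mm, angles in rad, forces in N, time in s.
With the tool pointing down it reaches from about 375 to 900 mm from the base axis. Payload 3.1 kg.
Tool frame: the origin (TCP) lies between the finger pads; the fingertips stand 8 mm ahead of it and the grasp point (between the pads) lies 11 mm behind it (arm.nose_length is the z of the fingertips in the tool frame, in mm); z points along the fingers, y is the direction in which the jaws open and shut (so a half turn about z gives the same grasp; the last joint's range is limited). The gripper opens to 87 mm and grips with 3 to 60 N. Pads are 19 mm wide; open, the fingers measure 117 mm over their backs; the gripper's body (75 mm by 190 mm) begins 51 mm behind the grasp point.
Start: joints at [-1.47, 0.527, 1.433, -0, 1.181, -0.178], TCP at [172.025, -600.836, 230.548] pointing down, gripper open.
Joint ranges: [-3.08, 3.08], [-0.75, 2.2], [0.22, 2.44], [-1.43, 4.57], [0, 2.65], [-2.85, 2.85]. Speed limits (rad/s): [2.79, 2.79, 3.14, 3.14, 3.14, 3.14].

INTERFACE

Orientations are given as a 3x3 rotation matrix whose columns are the frame's x, y, z axes.
In Python, from station import observe, optics, order, arm gives the robot as it stands.
- The arm moves only by the tool play_rows, never from a script. Its argument "plan" is a list of rows, each a list of 5 numbers: the opening, from 0 (shut) to 1 (fully open), then the shift along the tool's x, y, z in units of 750 mm (1.0 is 750 mm), then the turn about the tool's z in units of 90 degrees (1.0 is 90 degrees). In form: [[claw, tx, ty, tz, turn], ...]. A call has 1 to 10 rows; each row is the pose to reach, as a shift and turn from the pose commanded when the call began, along the tool's axes at that moment; what a row does not reach only later rows make up. A row lasts 1/10 s, in which the tool goes at most 50 mm and 8.59 degrees, less where a joint would pass 70% of its speed; a pose out of reach is approached as far as the arm can. A call with a number of a shift or a turn outside -1 to 1 is refused whole. A call with a gripper value outside its range is refused whole. The fingers move at their own pace and stop on an object; "squeeze" is the grip in N (left out, the last holds). Time passes only in rows, so rows that repeat a pose let the fingers close. It gives the time, the measured TCP pose, the force and the opening at its end, in the units of the state.
- observe(): the state, without advancing time (a new reading comes with each control period).
- optics.grab_frame(name): name is "scene" or "top" or "wrist"; returns (picture, depth): 400x640x3 uint8, red, green, blue; 400x640 float32, mm along the optical axis (not along the pixel's ray), 0 where there is no reading.
- optics.camera_info(name): a dict with "intrinsics" (3x3 intrinsics, pixels), "D" ([k1, k2, p1, p2, k3] as OpenCV has them; the pictures are not rectified), "T" (4x4, takes a point from camera to world coordinates). Camera axes: x right, y down, z forward; pixel columns grow to the right and rows downward; lengths in mm; the calibration is good to about 2 mm. A picture is of the moment at which its call begins: read the wrist's pose just before it. camera_info takes no time and is no camera call; for the wrist camera it gives the pose at the moment of the call.
- order.close_job(): hands the job in, once; it reports no verdict.
The state is a dict: "time": time; "q": joint angles; "qvel": joint speeds; "tau": joint torques, N m; "eef_pos": TCP position; "ee_rot": TCP orientation; "contact_force": force on the tool from outside, world axes, zero at the start; "ft_torque": the same for the moment, N m; "width": finger opening in mm.
Only numpy, scipy, OpenCV 4.12 (cv2) and the standard library are available. Lean on these libraries where they do the work, as an engineer would, in place of code of your own. Each camera call takes 0.05 s, during which the arm holds its last target. There are 200 camera calls.

## Working session

There is one attempt and no reset: what is moved stays moved. The work goes in short steps, Python scripts to look and compute and a tool call to move; the robot and the scene stay as the last step left them, time stands still between calls to the robot, and variables do not carry over. Pictures are saved under pics/ and viewed, about 8 in all and at most 12, crops included, and the job is handed in when it is done.

Besides the shell and the picture viewer there is one more tool, called after "Call:" in YAML: its name, and indented under it one key for each argument. play_rows: Moves the arm, as the interface text tells. Shifts and turns lie within -1 to 1; 1 stands for 750 mm of shift or 90 degrees of turn. Its arguments: {"type":"object","properties":{"plan":{"type":"array"},"squeeze":{"type":"number"}},"required":["plan"]}

```bash
mkdir -p pics; python3 - <<'E'
from station import observe, optics, order, arm
import cv2,numpy as np
s=observe();print({k:np.round(v,3).tolist() for k,v in s.items()})
for n in("scene","top"):
    p,d=optics.grab_frame(n);i=optics.camera_info(n)
    np.savez(f"{n}.npz",p=p,d=d,K=i["intrinsics"],D=i["D"],T=i["T"])
    cv2.imwrite(f"pics/{n}0.png",p[:,:,::-1]);print(n,np.round(i["intrinsics"],1).tolist(),np.round(i["D"],3),np.round(i["T"],3).tolist())
E
```

```text
{'time': 0.0, 'q': [-1.471, 0.528, 1.434, -0.0, 1.181, -0.178], 'qvel': [-0.001, -0.0, -0.0, 0.0, -0.0, 0.0], 'tau': [-0.001, -44.005, -17.659, 0.063, 0.058, -0.0], 'eef_pos': [171.944, -600.148, 229.57], 'ee_rot': [[0.961, 0.275, -0.0], [0.275, -0.961, 0.002], [0.0, -0.002, -1.0]], 'contact_force': [0.223, 0.169, 0.118], 'ft_torque': [0.0, -0.022, 0.013], 'width': 87.066}
scene [[431.0, 0.0, 318.0], [0.0, 431.0, 197.6], [0.0, 0.0, 1.0]] [-0.008  0.     0.     0.     0.   ] [[0.774, -0.319, 0.547, 87.368], [-0.633, -0.369, 0.681, -575.438], [-0.015, -0.873, -0.487, 462.461], [0.0, 0.0, 0.0, 1.0]]
top [[395.8, 0.0, 315.5], [0.0, 395.8, 202.2], [0.0, 0.0, 1.0]] [0.028 0.    0.    0.    0.   ] [[-0.003, -0.986, 0.168, 381.902], [-1.0, 0.002, -0.001, -3.52], [0.0, -0.168, -0.986, 916.301], [0.0, 0.0, 0.0, 1.0]]
```

View pics/top0.png

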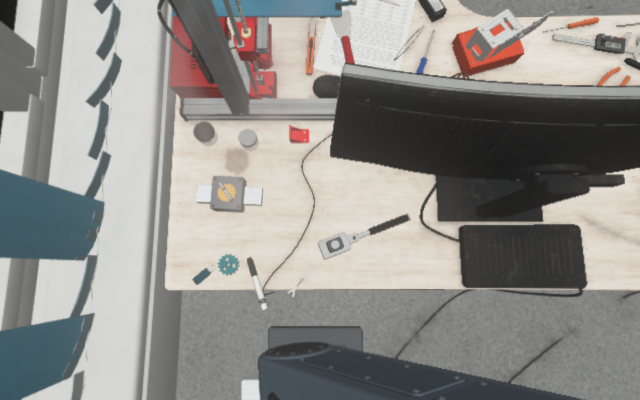

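View pics/scene0.png

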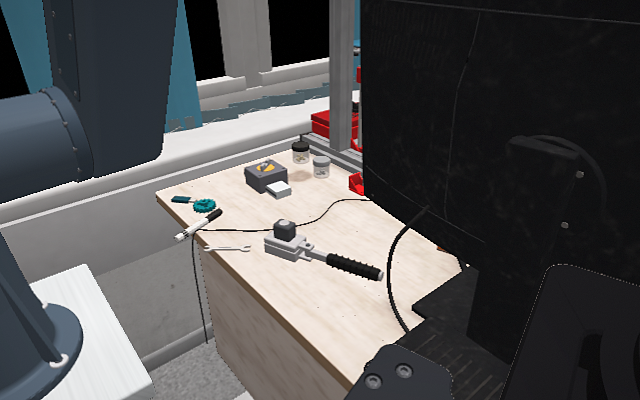

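```bash
cat > h.py <<'E'
import numpy as np,cv2
def cloud(f,dep=None):
    K,D,T,d=f["K"],f["D"],f["T"],f["d"]
    v,u=np.mgrid[0:400,0:640]
    uv=np.stack([u,v],-1).reshape(-1,1,2).astype(float)
    n=cv2.undistortPoints(uv,K,D).reshape(400,640,2)
    c=np.dstack([n*d[...,None],d]); return c@T[:3,:3].T+T[:3,3]
def px2w(f,uv,z):
    n=cv2.undistortPoints(np.array(uv,float).reshape(-1,1,2),f["K"],f["D"]).reshape(-1,2)
    r=np.c_[n,np.ones(len(n))]@f["T"][:3,:3].T;o=f["T"][:3,3]
    return o+r*((z-o[2])/r[:,2])[:,None]
def rect(P):
    r=cv2.minAreaRect(P[:,:2].astype(np.float32)); return np.round(r[0],1),np.round(r[1],1),round(r[2],1)
E
python3 - <<'E'
from h import *
import numpy as np,cv2
for n in("top","scene"):
    f=np.load(n+".npz");W=cloud(f);p=f["p"]
    x,y,z=W[...,0],W[...,1],W[...,2]
    print(n,"desk z",np.median(z[(x>400)&(x<480)&(y>50)&(y<100)]))
    roi=(x>330)&(x<520)&(y>-250)&(y<30)
    for nm,m in(("hubtop",roi&(z>54)&(z<70)),("head",roi&(z>27)&(z<38)),("all",roi&(z>9)&(z<75)),
      ("grip",roi&(z>9)&(z<40)&(p.max(2)<70)),
      ("clamptop",(x>430)&(x<620)&(y>130)&(y<320)&(z>40)&(z<52)),("bolt",(x>430)&(x<620)&(y>130)&(y<320)&(z>54)&(z<70))):
        P=W[m]
        if len(P)>5: print(nm,len(P),np.round(P.mean(0),1),*rect(P))
f=np.load("top.npz")
a=cv2.resize(f["p"][160:230,180:280],None,fx=6,fy=6,interpolation=2)
b=cv2.resize(f["p"][200:270,310:420],None,fx=5.45,fy=6*70/70,interpolation=2)
f=np.load("scene.npz")
c=cv2.resize(f["p"][150:210,235:335],None,fx=6,fy=6,interpolation=2)
a=cv2.resize(a,(400,280));b=cv2.resize(b,(400,280));
cv2.imwrite("pics/c1.png",np.vstack([np.hstack([a,b]),cv2.resize(c,(800,320),interpolation=2)])[:,:,::-1][:600])
E
```

```text
top desk z -0.6367945470736913
hubtop 199 [439.3 -57.4  59.9] [ 467.8 -131.6] [ 25.8 217.5] 20.6
head 449 [439.  -58.2  30.8] [ 464.9 -127.4] [ 42.7 240. ] 19.9
all 1056 [453.9 -96.9  33.9] [ 463.4 -128.8] [ 43.7 242.6] 18.7
clamptop 954 [552.2 194.6  44.1] [553.  195.5] [70.6 75.7] 87.0
bolt 64 [552.5 194.6  58.4] [553.4 195.2] [47.9  7.7] 34.4
scene desk z -0.11207230826073555
hubtop 258 [448.  -87.6  60.1] [ 469.6 -132.5] [ 26.9 217.2] 21.1
head 510 [439.2 -74.5  31.3] [ 465.7 -128.9] [ 41.9 240.4] 20.0
all 2269 [ 455.  -114.    29.7] [ 463.3 -129.6] [ 43.4 242.1] 18.3
grip 750 [ 476.6 -166.9   22. ] [ 466.5 -138.5] [ 31.7 224. ] 16.6
clamptop 441 [550.2 188.2  44.7] [554.2 194.1] [70.9 76.1] 87.2
bolt 44 [553.9 192.9  58.2] [554.5 193.8] [48.1  8.2] 33.2
```

View pics/c1.png

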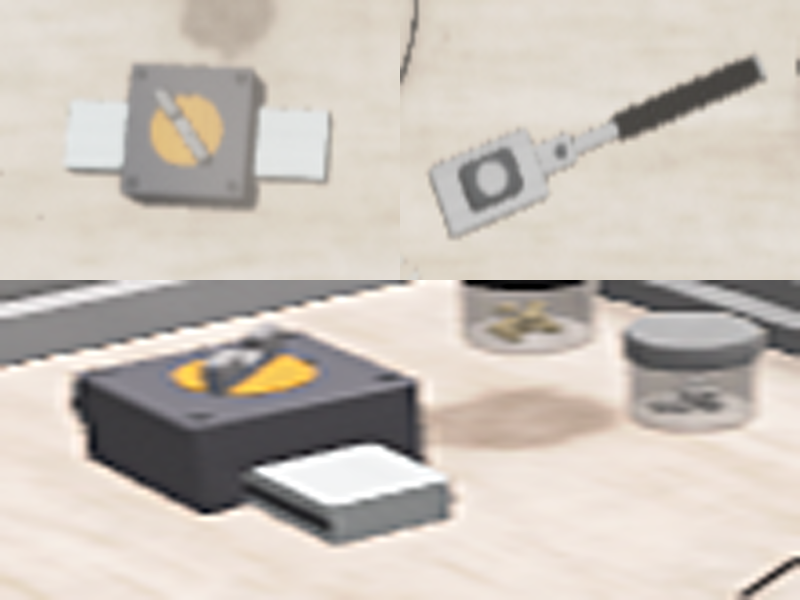

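```bash
python3 - <<'E'
from h import *
for n in("top","scene"):
    f=np.load(n+".npz");W=cloud(f);p=f["p"].astype(int)
    x,y,z=W[...,0],W[...,1],W[...,2]
    roi=(x>330)&(x<520)&(y>-205)&(y<0)&(z>6)&(z<75)
    k,lab,st,_=cv2.connectedComponentsWithStats(roi.astype(np.uint8))
    i=1+st[1:,4].argmax();w=lab==i;print(n,st[i])
    for nm,m in(("hubtop",w&(z>56)),("headtop",w&(z>27)&(z<38)&(np.hypot(x-439,y+57)<45)),("head",w&(z>27)&(np.hypot(x-439,y+57)<45)),("grip",w&(z>8)&(p.max(2)<75)&(np.hypot(x-439,y+57)>60))):
        P=W[m]; print(nm,len(P),np.round(P.mean(0),1),np.round(P[:,2].min()),*rect(P))
    m=(z>60)&(x>350)&(y<-60)&(x<800)
    for y0 in range(-700,-60,80):
        q=m&(abs(y-y0)<40)&~w
        if q.any(): print(y0,int(np.percentile(x[q],1)),end="; ")
    print()
    # gear/bracket
    for nm,m in(("teal",(p[...,1]-p[...,0]>25)&(x>300)&(x<480)&(y>100)&(y<320)&(z<60)),):
        k,lab,st,c=cv2.connectedComponentsWithStats(m.astype(np.uint8))
        for j in range(1,k):
            if st[j,4]>30: print(nm,st[j,4],np.round(W[lab==j].mean(0)),np.round(W[lab==j].max(0)))
E
```

```text
top [318 215  87  45 977]
hubtop 180 [435.4 -45.4  60. ] 56.0 [435.6 -45.5] [25.5 33.2] 20.3
headtop 415 [437.6 -53.5  30.9] 27.0 [439.5 -56. ] [41.8 88.1] 20.9
head 606 [436.8 -50.8  39.9] 27.0 [439.5 -56. ] [41.8 88.1] 20.9
grip 137 [ 483.6 -169.6   24.1] 19.0 [ 482.4 -167.7] [10.4 82.4] 21.9
-620 547; -540 547; -460 500; -380 500; -300 552; -220 525; -140 570; 
teal 248 [395. 195.  10.] [416. 219.  18.]
scene [ 264  219  113   61 2086]
hubtop 179 [435.  -48.8  60.2] 56.0 [436.6 -46.8] [26.9 32.6] 24.5
headtop 471 [435.6 -61.9  31.3] 27.0 [438.9 -57.2] [40.7 88.8] 24.9
head 845 [434.5 -57.4  41.1] 27.0 [438.9 -57.2] [40.7 88.8] 24.9
grip 576 [ 478.4 -167.3   19.8] 8.0 [ 481.  -164.3] [16.6 88.5] 21.5
-540 558; -460 500; -380 499; -300 551; -220 512; -140 569; 
teal 75 [368. 251.   8.] [385. 269.  10.]
teal 249 [393. 189.   9.] [423. 234.  19.]
```

Call:
play_rows:
  plan:
    - [0.7,0.541,-0.613,0,-0.95]
    - [0.7,0.541,-0.613,0,-0.95]
    - [0.7,0.541,-0.613,0,-0.95]
    - [0.7,0.541,-0.613,0,-0.95]
    - [0.7,0.541,-0.613,0,-0.95]
    - [0.7,0.541,-0.613,0,-0.95]
    - [0.7,0.541,-0.613,0,-0.95]
    - [0.7,0.541,-0.613,0,-0.95]
    - [0.7,0.541,-0.613,0,-0.95]
    - [0.7,0.541,-0.613,0,-0.95]

```text
time: 1.1
eef_pos: [387.3, -147.4, 230.5]
ee_rot: [[-0.204, 0.979, 0.0], [0.979, 0.204, 0.0], [-0.0, 0.0, -1.0]]
contact_force: [2.0, 0.0, -0.7]
width: 61.1
```

```bash
cat >> h.py <<'E'
def to(x,y,z,th):
    """units of shift/turn from the present pose to world x,y,z and tool-x heading th (deg)"""
    from station import observe
    s=observe();R=np.array(s["ee_rot"]);p=np.array(s["eef_pos"])
    cur=np.degrees(np.arctan2(R[1,0],R[0,0]))
    d=R.T@(np.array([x,y,z])-p)/750
    print("t",round(s["time"],2),"pos",p.round(1),"th",round(cur,1),"F",np.round(s["contact_force"],1),"w",round(s["width"],1),"-> units",d.round(4),"turn",round(-((th-cur+180)%360-180)/90,4),"q",np.round(s["q"],2))
E
python3 -c "
from h import *
to(436,-46,150,111)"
```

```text
t 1.1 pos [ 387.3 -147.4  230.5] th 101.8 F [ 2.   0.  -0.7] w 61.1 -> units [0.1191 0.0912 0.1074] turn -0.1024 q [-0.63  0.24  1.93  0.    0.97 -0.84]
```

Call:
play_rows:
  plan:
    - [0.7,0.119,0.091,0.05,-0.1]
    - [0.7,0.119,0.091,0.107,-0.1]
    - [0.7,0.119,0.091,0.107,-0.1]
    - [0.7,0.119,0.091,0.107,-0.1]
    - [0.7,0.119,0.091,0.107,-0.1]

```text
time: 1.6
eef_pos: [435.7, -47.8, 149.7]
ee_rot: [[-0.352, 0.936, -0.002], [0.936, 0.352, 0.0], [0.001, -0.002, -1.0]]
contact_force: [0.5, -0.5, 0.4]
width: 61.0
```

```bash
python3 - <<'E'
from h import *
from station import optics
to(436,-46,43,111)
i=optics.camera_info("wrist");p,d=optics.grab_frame("wrist")
f=dict(p=p,d=d,K=i["intrinsics"],D=i["D"],T=i["T"]);np.savez("w1.npz",**f)
cv2.imwrite("pics/w1.png",p[:,:,::-1])
W=cloud(f);x,y,z=W[...,0],W[...,1],W[...,2];near=np.hypot(x-436,y+46)<50
for nm,m in(("hub",near&(z>56)&(z<66)&(d>0)),("head",near&(z>27)&(z<38)&(d>0)),("headhub",near&(z>27)&(z<66)&(d>0))):
    if m.sum()>10:print(nm,m.sum(),W[m].mean(0).round(1),*rect(W[m]))
E
```

```text
t 1.6 pos [435.7 -47.8 149.7] th 110.6 F [ 0.5 -0.5  0.4] w 61.0 -> units [0.0019 0.0015 0.1423] turn -0.0044 q [-0.37  0.42  1.97 -0.    0.76 -0.72]
hub 1082 [437.1 -42.7  59.6] [437.2 -43.3] [25.7 32.9] 21.6
head 2012 [437.5 -44.7  30.3] [440.6 -52.6] [41.9 84.2] 20.1
headhub 3238 [437.2 -43.4  40.9] [440.6 -52.6] [41.9 84.2] 20.1
```

View pics/w1.png

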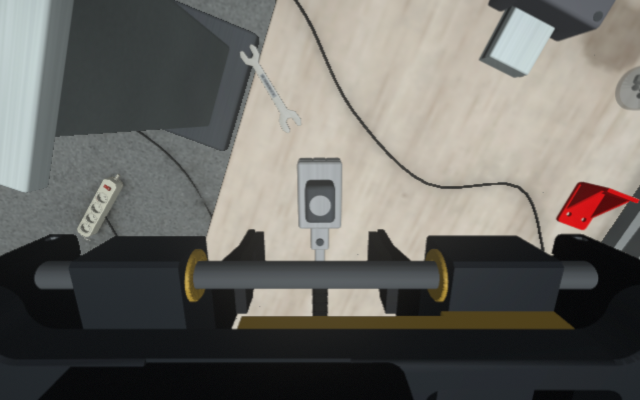

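Call:
play_rows:
  plan:
    - [0.7,0.0038,0.0023,0.06,-0.004]
    - [0.7,0.0038,0.0023,0.11,-0.004]
    - [0.7,0.0038,0.0023,0.142,-0.004]
    - [0.7,0.0038,0.0023,0.142,-0.004]
    - [0,0.0038,0.0023,0.142,-0.004]
    - [0,0.0038,0.0023,0.142,-0.004]
    - [0,0.0038,0.0023,0.142,-0.004]
    - [0,0.0038,0.0023,0.142,-0.004]
    - [0,0.0038,0.0023,0.142,-0.004]
    - [0,0.0038,0.0023,0.142,-0.004]
  squeeze: 50

```text
time: 2.65
eef_pos: [437.4, -45.1, 44.4]
ee_rot: [[-0.356, 0.935, 0.002], [0.935, 0.356, -0.001], [-0.001, 0.002, -1.0]]
contact_force: [0.6, 0.4, 5.3]
width: 25.8
```

```bash
python3 -c "
from h import *
to(436,-46,58,111);to(440,60,135,70)"
```

```text
t 2.65 pos [437.4 -45.1  44.4] th 110.8 F [0.6 0.4 5.3] w 25.8 -> units [-0.0004 -0.0021 -0.0181] turn -0.0018 q [-0.36  0.65  2.04  0.    0.46 -0.72]
t 2.65 pos [437.4 -45.1  44.4] th 110.8 F [0.6 0.4 5.3] w 25.8 -> units [ 0.1296  0.0533 -0.1209] turn 0.4537 q [-0.36  0.65  2.04  0.    0.46 -0.72]
```

Call:
play_rows:
  plan:
    - [0,0,0,-0.01,0]
    - [0,0,0,-0.03,0]
    - [0,0.04,0,-0.06,0.06]
    - [0,0.08,0.02,-0.09,0.14]
    - [0,0.13,0.053,-0.121,0.22]
    - [0,0.13,0.053,-0.121,0.3]
    - [0,0.13,0.053,-0.121,0.37]
    - [0,0.13,0.053,-0.121,0.454]
    - [0,0.13,0.053,-0.121,0.454]
    - [0,0.13,0.053,-0.121,0.454]

```text
time: 3.65
eef_pos: [438.3, 60.3, 134.3]
ee_rot: [[0.34, 0.941, -0.002], [0.941, -0.34, 0.0], [-0.0, -0.002, -1.0]]
contact_force: [0.3, -0.3, -5.4]
width: 25.6
```

```bash
python3 -c "
from h import *
to(553,194,135,34)"
```

```text
t 3.65 pos [438.3  60.3 134.3] th 70.1 F [ 0.3 -0.3 -5.4] w 25.6 -> units [ 0.2196  0.0832 -0.0012] turn 0.4015 q [-0.12  0.45  1.97 -0.    0.72  0.23]
```

Call:
play_rows:
  plan:
    - [0,0.06,0.022,0,0.08]
    - [0,0.12,0.045,0,0.16]
    - [0,0.17,0.065,0,0.24]
    - [0,0.22,0.083,0,0.32]
    - [0,0.22,0.083,0,0.402]
    - [0,0.22,0.083,0,0.402]
    - [0,0.22,0.083,0,0.402]
    - [0,0.22,0.083,0,0.402]

```text
time: 4.45
eef_pos: [552.9, 193.0, 134.0]
ee_rot: [[0.83, 0.557, -0.002], [0.557, -0.83, -0.0], [-0.002, -0.001, -1.0]]
contact_force: [0.3, 0.3, -5.2]
width: 25.7
```

```bash
python3 - <<'E'
from h import *
from station import optics
to(553,194,89,34)
ims=[]
for n in("top","scene","wrist"):
    i=optics.camera_info(n);p,d=optics.grab_frame(n)
    f=dict(p=p,d=d,K=i["intrinsics"],D=i["D"],T=i["T"]);np.savez(n+"2.npz",**f)
    W=cloud(f);x,y,z=W[...,0],W[...,1],W[...,2];a=np.radians(34)
    lx=(x-553)*np.cos(a)+(y-194)*np.sin(a);ly=-(x-553)*np.sin(a)+(y-194)*np.cos(a)
    ok=(d>0)
    L=np.dstack([lx,ly,z])
    for nm,m in(("headtop",ok&(lx>-60)&(lx<50)&(abs(ly)<35)&(z>110)&(z<128)),("handle",ok&(lx<-90)&(lx>-195)&(abs(ly)<30)&(z>85)&(z<125)),("handle tip",ok&(lx<-195)&(lx>-250)&(abs(ly)<30)&(z>85)&(z<125))):
        if m.sum()>10:
            P=L[m];print(n,nm,m.sum(),P.min(0).round(1),P.max(0).round(1),*rect(P))
    ims.append(p)
a=cv2.resize(ims[0][140:300,150:350],(400,320),interpolation=2)
b=cv2.resize(ims[1][110:270,180:380],(400,320),interpolation=2)
c=cv2.resize(ims[2],(448,280))
o=np.zeros((600,800,3),np.uint8);o[:320,:400]=a;o[:320,400:]=b;o[320:,:448]=c
cv2.imwrite("pics/c2.png",o[:,:,::-1])
E
```

```text
t 4.45 pos [552.9 193.  134. ] th 33.9 F [ 0.3  0.3 -5.2] w 25.7 -> units [ 0.001  -0.001   0.0601] turn -0.0013 q [ 0.15  0.6   1.62 -0.    0.92  1.12]
top headtop 306 [-59.6 -21.4 110. ] [-12.1  20.1 127.2] [-36.5   0.9] [43.  45.8] 84.2
top handle 401 [-187.6   -9.    97.3] [-90.4   7.8 117.3] [-139.    -0.6] [97.2 16.8] 0.1
scene headtop 290 [-59.2 -23.5 110.1] [ 31.7  19.4 128. ] [-13.8  -2. ] [90.8 42.9] 0.4
scene handle 392 [-187.3  -10.4   96. ] [-91.3   7.8 116.2] [-139.3   -1.3] [96.  18.2] 0.2
wrist headtop 3320 [-52.9 -21.9 110.6] [ 34.2  21.3 128. ] [-9.4 -0.4] [87.1 43.2] 0.3
```

View pics/c2.png

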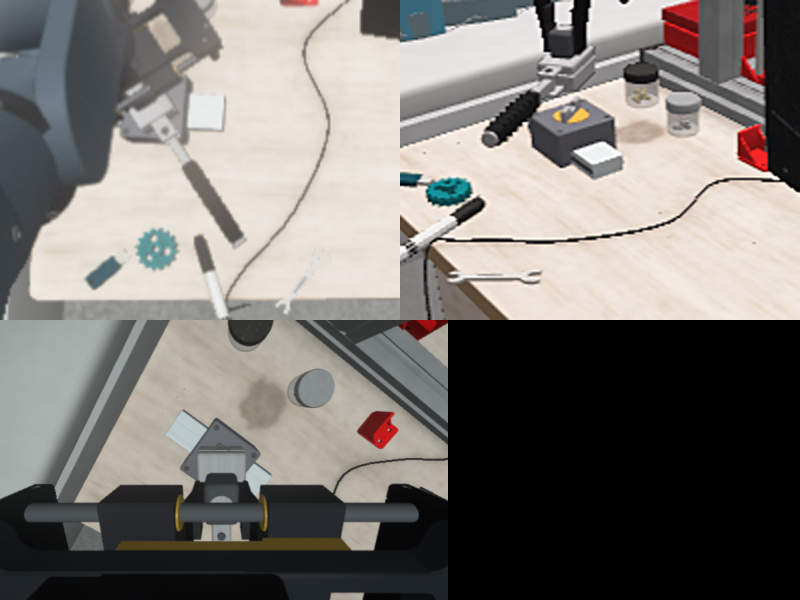

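Call:
play_rows:
  plan:
    - [0,0.0033,-0.0013,0.01,0]
    - [0,0.0033,-0.0013,0.02,0]
    - [0,0.0033,-0.0013,0.03,0]
    - [0,0.0033,-0.0013,0.036,0]
    - [0,0.0033,-0.0013,0.039,0]
    - [0,0.0033,-0.0013,0.042,0]
    - [0,0.0033,-0.0013,0.044,0]
    - [0,0.0033,-0.0013,0.044,0]

```text
time: 5.4
eef_pos: [555.7, 196.1, 101.5]
ee_rot: [[0.831, 0.556, -0.0], [0.556, -0.831, -0.0], [-0.0, -0.0, -1.0]]
contact_force: [0.0, -0.5, -5.8]
width: 25.6
```

```bash
python3 -c "
from h import *
to(555,195,89,34)"
```

```text
t 5.4 pos [555.7 196.1 101.5] th 33.8 F [ 0.  -0.5 -5.8] w 25.6 -> units [-0.0016  0.0007  0.0166] turn -0.0023 q [0.15 0.65 1.63 0.   0.86 1.13]
```

Call:
play_rows:
  plan:
    - [0,0,0,0.004,0]
    - [0,0,0,0.008,0]
    - [0,0,0,0.012,0]
    - [0,0,0,0.015,0]
    - [0,0,0,0.0165,0]
    - [0,0,0,0.0165,0]

```text
time: 6.0
eef_pos: [555.6, 196.1, 89.5]
ee_rot: [[0.831, 0.556, -0.0], [0.556, -0.831, 0.0], [-0.0, -0.0, -1.0]]
contact_force: [0.0, -1.0, -1.8]
width: 25.7
```

```bash
python3 -c "
from h import *
to(555,195,89,34)"
```

```text
t 6.0 pos [555.6 196.1  89.5] th 33.8 F [ 0.  -1.  -1.8] w 25.7 -> units [-0.0015  0.0008  0.0007] turn -0.0023 q [0.15 0.67 1.64 0.   0.83 1.13]
```

Call:
play_rows:
  plan:
    - [0.5,0,0,0,0]
    - [0.5,0,0,0,0]
    - [0.5,0,0,0,0]
    - [0.5,0,0,-0.02,0]
    - [0.5,0,0,-0.06,0]
    - [0.5,0,0,-0.1,0]
    - [0.5,0,0,-0.1,0]

```text
time: 6.7
eef_pos: [559.0, 196.7, 168.7]
ee_rot: [[0.831, 0.556, 0.01], [0.556, -0.831, 0.002], [0.009, 0.004, -1.0]]
contact_force: [-0.1, -0.1, 0.1]
width: 43.5
```

```bash
cat >> h.py <<'E'
B=np.array([554.5,195.])
def wrench(tag,names=("top","scene"),save=True):
    from station import optics
    ims=[]
    for n in names:
        i=optics.camera_info(n);p,d=optics.grab_frame(n)
        f=dict(p=p,d=d,K=i["intrinsics"],D=i["D"],T=i["T"]);ims.append(p)
        W=cloud(f);x,y,z=W[...,0],W[...,1],W[...,2];r=np.hypot(x-B[0],y-B[1])
        g=(d>0)&(r>88)&(r<190)&(z>58)&(z<76)&(p.max(2)<80)
        hd=(d>0)&(r<60)&(z>71)&(z<83)
        hub=(d>0)&(r<40)&(z>98)&(z<112)
        for nm,m in(("grip",g),("head",hd),("hub",hub)):
            if m.sum()>15:
                P=W[m];c=np.median(P,0);vx,vy=cv2.fitLine(P[:,:2].astype(np.float32),cv2.DIST_HUBER,0,.01,.01)[:2,0]
                print(tag,n,nm,m.sum(),c.round(1),"minarea",*rect(P),"line",round(float(np.degrees(np.arctan2(vy,vx)))%180,1))
    a=[cv2.resize(ims[0][140:300,150:350],(400,320),interpolation=2)]
    if len(ims)>1:a.append(cv2.resize(ims[1][110:270,180:380],(400,320),interpolation=2))
    if save: cv2.imwrite(f"pics/{tag}.png",np.hstack(a)[:,:,::-1])
E
python3 -c "
from h import *
wrench('s1')
to(469,83,165,34);to(469,83,61,34)"
```

```text
s1 top head 369 [534.7 180.3  75.5] minarea [540.3 186.2] [79.9 41.8] 33.5 line 18.6
s1 top hub 190 [552.8 193.5 104.7] minarea [552.7 194.5] [32.6 25.6] 34.4 line 25.2
s1 scene grip 272 [441.6 114.5  68.7] minarea [566.1 154.4] [355.8  39.8] 16.7 line 32.1
s1 scene head 240 [539.1 179.5  76. ] minarea [545.  186.4] [89.3 40.5] 31.9 line 18.7
s1 scene hub 103 [551.6 188.9 104.9] minarea [556.1 193.2] [37.7 23.8] 31.9 line 9.8
t 6.8 pos [556.1 196.1 165.1] th 33.8 F [ 0.2  0.4 -0.5] w 43.7 -> units [-0.1805  0.0607 -0.0002] turn -0.0023 q [ 0.15  0.56  1.59 -0.    0.99  1.13]
t 6.8 pos [556.1 196.1 165.1] th 33.8 F [ 0.2  0.4 -0.5] w 43.7 -> units [-0.1807  0.0606  0.1384] turn -0.0023 q [ 0.15  0.56  1.59 -0.    0.99  1.13]
```

View pics/s1.png

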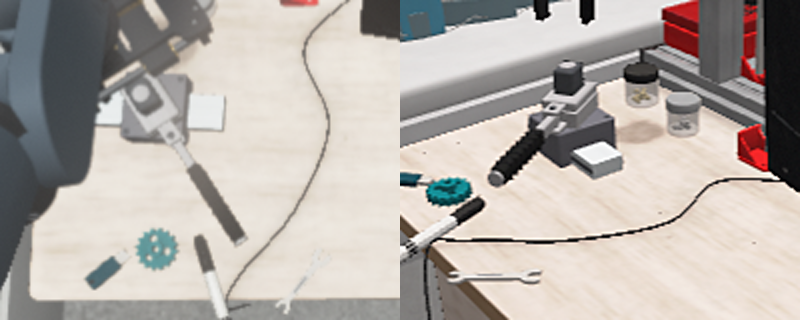

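Call:
play_rows:
  plan:
    - [0,-0.06,0.02,0,0]
    - [0,-0.12,0.04,0,0]
    - [0,-0.18,0.06,0,0]
    - [0,-0.18,0.06,0.04,0]
    - [0,-0.18,0.06,0.1,0]
    - [0,-0.18,0.06,0.138,0]
    - [0,-0.18,0.06,0.138,0]
    - [0,-0.18,0.06,0.138,0]
  squeeze: 20

```text
time: 7.6
eef_pos: [467.6, 83.7, 59.9]
ee_rot: [[0.831, 0.556, -0.003], [0.556, -0.831, 0.0], [-0.002, -0.002, -1.0]]
contact_force: [0.6, 0.4, 0.7]
width: 1.0
```

```bash
sed -i 's/^B=.*/B=np.array([553.5,194.3])/' h.py; cat >> h.py <<'E'
def polar():
    from station import observe
    s=observe();p=np.array(s["eef_pos"])[:2]-B;r=np.hypot(*p);a=np.arctan2(p[1],p[0])
    t=np.array([np.sin(a),-np.cos(a)]);F=np.array(s["contact_force"])
    print("t",round(s["time"],2),"r",round(r,1),"ang",round(np.degrees(a),2),"Ftan",round(float(F[:2]@t),2),"F",F.round(1),"w",round(s["width"],1))
    return r,a
def arc(r,da,n,turn=True):
    """rows to go n steps of da rad clockwise at radius r"""
    from station import observe
    s=observe();R=np.array(s["ee_rot"]);p=np.array(s["eef_pos"]);r0,a0=polar()
    for k in range(1,n+1):
        a=a0-k*da;q=np.r_[B+r*np.array([np.cos(a),np.sin(a)]),p[2]]
        d=R.T@(q-p)/750
        print([0]+d.round(4)[:2].tolist()+[0,round(k*np.degrees(da)/90,4)])
E
python3 -c "
from h import *
to(469,83,61,34);arc(133,.05,5)"
```

```text
t 7.6 pos [467.6  83.7  59.9] th 33.8 F [0.6 0.4 0.7] w 1.0 -> units [ 0.001   0.0017 -0.0014] turn -0.0023 q [-0.06  0.63  1.94  0.    0.57  0.92]
t 7.6 r 140.1 ang -127.81 Ftan -0.24 F [0.6 0.4 0.7] w 1.0
[0, 0.0063, -0.0114, 0, np.float64(0.0318)]
[0, 0.0042, -0.02, 0, np.float64(0.0637)]
[0, 0.0025, -0.0287, 0, np.float64(0.0955)]
[0, 0.0012, -0.0375, 0, np.float64(0.1273)]
[0, 0.0003, -0.0463, 0, np.float64(0.1592)]
```

Call:
play_rows:
  plan:
    - [0,0,-0.008,0,0]
    - [0,0,-0.016,0,0]
    - [0,0,-0.024,0,0]
    - [0,0,-0.027,0,0]
    - [0,0,-0.03,0,0]
    - [0,0,-0.033,0,0]
    - [0,0,-0.036,0,0]
    - [0,0,-0.039,0,0]

```text
time: 8.4
eef_pos: [452.3, 107.9, 60.7]
ee_rot: [[0.831, 0.556, 0.0], [0.556, -0.831, -0.0], [0.0, 0.0, -1.0]]
contact_force: [0.4, -1.6, 1.0]
width: 0.6
```

```bash
python3 -c "
from h import *
arc(135,.018,6)"
```

```text
t 8.4 r 133.1 ang -139.53 Ftan -1.5 F [ 0.4 -1.6  1. ] w 0.6
[0, -0.0029, -0.0029, 0, np.float64(0.0115)]
[0, -0.0032, -0.0061, 0, np.float64(0.0229)]
[0, -0.0035, -0.0094, 0, np.float64(0.0344)]
[0, -0.0036, -0.0126, 0, np.float64(0.0458)]
[0, -0.0037, -0.0159, 0, np.float64(0.0573)]
[0, -0.0038, -0.0191, 0, np.float64(0.0688)]
```

Call:
play_rows:
  plan:
    - [0,-0.001,-0.003,0,0.011]
    - [0,-0.002,-0.006,0,0.023]
    - [0,-0.003,-0.009,0,0.034]
    - [0,-0.0036,-0.0126,0,0.046]
    - [0,-0.0037,-0.016,0,0.057]

```text
time: 8.9
eef_pos: [443.5, 116.4, 60.7]
ee_rot: [[0.878, 0.478, 0.001], [0.478, -0.878, -0.0], [0.001, 0.001, -1.0]]
contact_force: [1.2, -0.9, -0.2]
width: 0.4
```

```bash
python3 -c "
from h import *
arc(135,.018,6)"
```

```text
t 8.9 r 134.8 ang -144.67 Ftan -1.4 F [ 1.2 -0.9 -0.2] w 0.4
[0, -0.0006, -0.0032, 0, np.float64(0.0115)]
[0, -0.0009, -0.0064, 0, np.float64(0.0229)]
[0, -0.0012, -0.0096, 0, np.float64(0.0344)]
[0, -0.0013, -0.0129, 0, np.float64(0.0458)]
[0, -0.0015, -0.0161, 0, np.float64(0.0573)]
[0, -0.0015, -0.0194, 0, np.float64(0.0688)]
```

Call:
play_rows:
  plan:
    - [0,-0.0005,-0.003,0,0.011]
    - [0,-0.001,-0.006,0,0.023]
    - [0,-0.001,-0.01,0,0.034]
    - [0,-0.0013,-0.013,0,0.046]
    - [0,-0.0015,-0.016,0,0.057]

```text
time: 9.4
eef_pos: [436.7, 126.5, 60.7]
ee_rot: [[0.917, 0.398, 0.001], [0.398, -0.917, 0.0], [0.001, 0.0, -1.0]]
contact_force: [1.9, -1.5, 0.1]
width: 0.4
```

```bash
python3 -c "
from h import *
wrench('p1',save=False)
arc(135,.018,6)"
```

```text
p1 top head 352 [543.3 188.3  75.8] minarea [551.1 194.4] [70.2 41.9] 23.3 line 13.0
p1 top hub 197 [552.4 193.9 104.6] minarea [552.9 195.3] [34. 26.] 23.5 line 14.6
p1 scene grip 267 [423.3 124.5  67.5] minarea [432.9 131.9] [94.2 34.8] 22.7 line 12.1
p1 scene head 17 [518.9 194.2  75.1] minarea [546.8 194.6] [82.2 26. ] 7.8 line 173.8
t 9.5 r 135.5 ang -150.01 Ftan -0.98 F [ 0.5 -0.9  0.1] w 0.4
[0, 0.0003, -0.0033, 0, np.float64(0.0115)]
[0, -0.0, -0.0065, 0, np.float64(0.0229)]
[0, -0.0002, -0.0098, 0, np.float64(0.0344)]
[0, -0.0004, -0.013, 0, np.float64(0.0458)]
[0, -0.0005, -0.0162, 0, np.float64(0.0573)]
[0, -0.0005, -0.0195, 0, np.float64(0.0688)]
```

Call:
play_rows:
  plan:
    - [0,0,-0.003,0,0.011]
    - [0,0,-0.0065,0,0.023]
    - [0,0,-0.01,0,0.034]
    - [0,-0.0003,-0.013,0,0.046]
    - [0,-0.0005,-0.016,0,0.057]

```text
time: 10.0
eef_pos: [430.6, 137.3, 60.6]
ee_rot: [[0.949, 0.315, -0.001], [0.315, -0.949, -0.0], [-0.001, -0.0, -1.0]]
contact_force: [-1.1, -3.1, 0.9]
width: 0.7
```

```bash
python3 -c "
from h import *
wrench('p2',names=('top',),save=False)
arc(135,.018,6)"
```

```text
p2 top head 378 [538.7 187.5  75.6] minarea [548.5 194. ] [75.1 42.2] 18.0 line 7.0
p2 top hub 203 [552.5 194.3 104.7] minarea [552.5 195.2] [33.9 26. ] 18.5 line 22.1
t 10.05 r 135.5 ang -155.23 Ftan -1.78 F [-0.7 -2.3  0.2] w 0.6
[0, 0.0003, -0.0033, 0, np.float64(0.0115)]
[0, 0.0001, -0.0065, 0, np.float64(0.0229)]
[0, -0.0001, -0.0098, 0, np.float64(0.0344)]
[0, -0.0003, -0.013, 0, np.float64(0.0458)]
[0, -0.0004, -0.0162, 0, np.float64(0.0573)]
[0, -0.0005, -0.0195, 0, np.float64(0.0688)]
```

Call:
play_rows:
  plan:
    - [0,0,-0.003,0,0.011]
    - [0,0,-0.0065,0,0.023]
    - [0,0,-0.01,0,0.034]
    - [0,-0.0003,-0.013,0,0.046]

```text
time: 10.45
eef_pos: [427.7, 146.6, 60.6]
ee_rot: [[0.97, 0.245, -0.001], [0.245, -0.97, -0.0], [-0.001, -0.0, -1.0]]
contact_force: [-0.1, -1.5, -0.8]
width: 0.3
```

```bash
python3 -c "
from h import *
wrench('p3',names=('top',),save=False)
arc(135,.018,6)"
```

```text
p3 top head 387 [537.  187.8  75.6] minarea [547.  193.8] [77.7 41.8] 14.0 line 3.4
p3 top hub 194 [552.4 194.6 105. ] minarea [552.9 195.1] [32.5 26.1] 15.8 line 176.8
t 10.5 r 134.5 ang -159.35 Ftan -0.91 F [-0.4 -1.1  0.4] w 0.4
[0, -0.001, -0.0031, 0, np.float64(0.0115)]
[0, -0.0013, -0.0064, 0, np.float64(0.0229)]
[0, -0.0015, -0.0096, 0, np.float64(0.0344)]
[0, -0.0017, -0.0128, 0, np.float64(0.0458)]
[0, -0.0018, -0.0161, 0, np.float64(0.0573)]
[0, -0.0018, -0.0193, 0, np.float64(0.0688)]
```

Call:
play_rows:
  plan:
    - [0,-0.0005,-0.003,0,0.011]
    - [0,-0.001,-0.0065,0,0.023]
    - [0,-0.0012,-0.01,0,0.034]
    - [0,-0.0015,-0.013,0,0.046]

```text
time: 10.9
eef_pos: [424.7, 155.8, 60.7]
ee_rot: [[0.985, 0.174, 0.0], [0.174, -0.985, 0.0], [0.0, -0.0, -1.0]]
contact_force: [0.3, -1.6, -0.6]
width: 0.7
```

```bash
python3 -c "
from h import *
wrench('p4',names=('top',),save=False)
arc(135,.018,6)"
```

```text
p4 top head 388 [536.6 188.3  75.7] minarea [546. 194.] [80.2 41.6] 9.8 line 179.0
p4 top hub 200 [552.4 194.1 104.8] minarea [552.9 195.3] [34.4 25.7] 9.5 line 6.6
t 10.95 r 134.4 ang -163.46 Ftan -0.05 F [-1.1 -0.4 -0.5] w 0.1
[0, -0.0011, -0.0031, 0, np.float64(0.0115)]
[0, -0.0014, -0.0064, 0, np.float64(0.0229)]
[0, -0.0016, -0.0096, 0, np.float64(0.0344)]
[0, -0.0018, -0.0128, 0, np.float64(0.0458)]
[0, -0.0019, -0.0161, 0, np.float64(0.0573)]
[0, -0.0019, -0.0193, 0, np.float64(0.0688)]
```

Call:
play_rows:
  plan:
    - [0,-0.0005,-0.003,0,0.011]
    - [0,-0.001,-0.0065,0,0.023]
    - [0,-0.0014,-0.01,0,0.034]
    - [0,-0.0018,-0.013,0,0.046]

```text
time: 11.35
eef_pos: [422.0, 165.2, 60.7]
ee_rot: [[0.995, 0.103, 0.001], [0.103, -0.995, 0.0], [0.001, -0.0, -1.0]]
contact_force: [0.1, -2.1, -0.1]
width: 0.2
```

```bash
python3 -c "
from h import *
wrench('p5',names=('top',),save=False)
arc(135,.018,6)"
```

```text
p5 top head 379 [536.7 188.6  75.6] minarea [547.9 194.7] [76.8 42.2] 6.5 line 176.0
p5 top hub 197 [551.1 193.6 104.8] minarea [552.7 195.2] [33.8 25.5] 7.4 line 13.5
t 11.4 r 134.7 ang -167.62 Ftan -0.72 F [ 0.7 -0.6  0. ] w -0.0
[0, -0.0007, -0.0032, 0, np.float64(0.0115)]
[0, -0.001, -0.0064, 0, np.float64(0.0229)]
[0, -0.0012, -0.0096, 0, np.float64(0.0344)]
[0, -0.0014, -0.0129, 0, np.float64(0.0458)]
[0, -0.0015, -0.0161, 0, np.float64(0.0573)]
[0, -0.0015, -0.0194, 0, np.float64(0.0688)]
```

Call:
play_rows:
  plan:
    - [0,-0.0005,-0.003,0,0.011]
    - [0,-0.001,-0.0065,0,0.023]
    - [0,-0.0012,-0.01,0,0.034]
    - [0,-0.0014,-0.013,0,0.046]

```text
time: 11.8
eef_pos: [419.7, 174.7, 60.8]
ee_rot: [[1.0, 0.031, 0.001], [0.031, -1.0, 0.0], [0.001, -0.0, -1.0]]
contact_force: [0.4, -1.5, -0.8]
width: 0.5
```

```bash
python3 -c "
from h import *
wrench('p6',names=('top',),save=False)
arc(135,.018,6)"
```

```text
p6 top head 396 [537.1 190.   75.4] minarea [545.3 194.8] [81.6 41.7] 1.9 line 170.5
p6 top hub 192 [551.7 193.9 104.7] minarea [552.5 194.1] [32.8 24.5] 0.7 line 8.5
t 11.85 r 135.3 ang -171.77 Ftan -0.01 F [1.  0.1 0.5] w 0.5
[0, 0.0001, -0.0033, 0, np.float64(0.0115)]
[0, -0.0002, -0.0065, 0, np.float64(0.0229)]
[0, -0.0004, -0.0097, 0, np.float64(0.0344)]
[0, -0.0006, -0.013, 0, np.float64(0.0458)]
[0, -0.0007, -0.0162, 0, np.float64(0.0573)]
[0, -0.0007, -0.0194, 0, np.float64(0.0688)]
```

Call:
play_rows:
  plan:
    - [0,0,-0.003,0,0.011]
    - [0,0,-0.0065,0,0.023]
    - [0,-0.0004,-0.01,0,0.034]
    - [0,-0.0006,-0.013,0,0.046]

```text
time: 12.25
eef_pos: [418.2, 183.6, 60.6]
ee_rot: [[0.999, -0.041, -0.001], [-0.041, -0.999, -0.001], [-0.001, 0.001, -1.0]]
contact_force: [-0.0, -7.0, 1.5]
width: 0.6
```

```bash
python3 -c "
from h import *
wrench('p7',names=('top',),save=False)
arc(135,.01,6)"
```

```text
p7 top head 419 [534.6 190.7  75.5] minarea [541.  194.7] [86.6 42. ] 1.8 line 171.0
p7 top hub 196 [551.1 194.5 105. ] minarea [552.6 195.4] [25.7 33.2] 88.5 line 177.9
t 12.3 r 135.7 ang -175.55 Ftan -6.17 F [ 0.2 -6.2  0.1] w 0.4
[0, 0.0007, -0.0019, 0, np.float64(0.0064)]
[0, 0.0005, -0.0037, 0, np.float64(0.0127)]
[0, 0.0004, -0.0055, 0, np.float64(0.0191)]
[0, 0.0002, -0.0073, 0, np.float64(0.0255)]
[0, 0.0001, -0.0091, 0, np.float64(0.0318)]
[0, -0.0, -0.0109, 0, np.float64(0.0382)]
```

Call:
play_rows:
  plan:
    - [0,0,-0.001,0,0.004]
    - [0,0,-0.002,0,0.008]
    - [0,0,-0.003,0,0.012]
    - [0,0,-0.003,0,0.012]

```text
time: 12.7
eef_pos: [418.0, 185.6, 60.6]
ee_rot: [[0.998, -0.059, -0.002], [-0.059, -0.998, -0.002], [-0.002, 0.002, -1.0]]
contact_force: [0.2, -7.4, 0.9]
width: 0.3
```

```bash
python3 -c "
from h import *
wrench('p8',save=False)
polar()"
```

```text
p8 top head 426 [534.3 190.6  75.5] minarea [541.  195.3] [86.4 41.9] 0.1 line 169.9
p8 top hub 193 [551.  194.6 104.6] minarea [552.3 196. ] [32.4 25.9] 1.7 line 177.5
p8 scene grip 329 [408.9 194.1  66.9] minarea [417.3 191.2] [36.3 96.2] 88.2 line 175.7
p8 scene head 266 [538.8 184.8  76. ] minarea [543.1 194.2] [89.  43.8] 2.4 line 169.3
p8 scene hub 114 [551.1 188.3 104.4] minarea [553.8 193.9] [25.4 33.6] 87.7 line 159.5
t 12.8 r 135.8 ang -176.34 Ftan -6.48 F [ 0.4 -6.5  0.6] w 0.5
```

Call:
play_rows:
  plan:
    - [0,0,-0.001,0,0.005]
    - [0,0,-0.002,0,0.01]
    - [0,0,-0.003,0,0.015]
    - [0,0,-0.003,0,0.015]

```text
time: 13.2
eef_pos: [417.7, 187.8, 60.6]
ee_rot: [[0.997, -0.083, -0.003], [-0.083, -0.997, -0.002], [-0.003, 0.002, -1.0]]
contact_force: [-0.9, -7.2, 1.2]
width: 0.4
```

```bash
python3 -c "
from h import *
from station import observe
polar();wrench('p9',names=('top',),save=False)
polar()"
```

```text
t 13.2 r 136.0 ang -177.27 Ftan -7.1 F [-0.9 -7.2  1.2] w 0.4
p9 top head 425 [534.4 190.9  75.5] minarea [541.1 194.9] [86.6 41.8] 1.5 line 170.1
p9 top hub 195 [551.1 194.5 104.7] minarea [552.3 195.4] [26.  32.5] 88.6 line 170.0
t 13.25 r 135.9 ang -177.27 Ftan -6.78 F [ 0.5 -6.8  1.9] w 1.2
```

Call:
play_rows:
  plan:
    - [0,0,-0.001,0,0.004]
    - [0,0,-0.002,0,0.008]
    - [0,0,-0.002,0,0.008]

```text
time: 13.55
eef_pos: [417.6, 189.3, 60.6]
ee_rot: [[0.995, -0.095, -0.003], [-0.095, -0.995, -0.002], [-0.003, 0.002, -1.0]]
contact_force: [0.1, -6.7, 1.6]
width: 0.3
```

```bash
python3 -c "
from h import *
polar();wrench('q1',names=('scene',),save=False)
polar()"
```

```text
t 13.55 r 136.0 ang -177.88 Ftan -6.67 F [ 0.1 -6.7  1.6] w 0.3
q1 scene grip 335 [409.2 197.1  67.1] minarea [418.4 195. ] [38.  91.7] 76.4 line 174.1
q1 scene head 268 [538.  185.3  76. ] minarea [542.4 194. ] [87.9 44.9] 2.3 line 167.6
q1 scene hub 115 [550.4 188.  104.3] minarea [553.6 193.5] [26.3 34.3] 89.9 line 158.7
t 13.6 r 136.0 ang -177.87 Ftan -7.23 F [ 0.1 -7.2  2. ] w 0.5
```

Call:
play_rows:
  plan:
    - [0,0,-0.0007,0,0.003]
    - [0,0,-0.0014,0,0.005]
    - [0,0,-0.0014,0,0.005]

```text
time: 13.9
eef_pos: [417.6, 190.2, 60.5]
ee_rot: [[0.995, -0.103, -0.004], [-0.103, -0.995, -0.002], [-0.003, 0.002, -1.0]]
contact_force: [0.1, -6.2, 1.5]
width: 0.6
```

```bash
python3 -c "
from h import *
polar();wrench('q2',names=('scene',),save=False)
polar()"
```

```text
t 13.9 r 136.0 ang -178.29 Ftan -6.16 F [ 0.1 -6.2  1.5] w 0.6
q2 scene grip 335 [409.7 197.8  67.1] minarea [553.  182.9] [ 35.3 370.1] 84.8 line 173.2
q2 scene head 274 [538.4 185.1  76.1] minarea [543.2 193.1] [39.7 89.2] 89.8 line 167.7
q2 scene hub 111 [551.  188.2 104.7] minarea [553.8 193.9] [32.9 27.4] 2.3 line 160.0
t 13.95 r 136.0 ang -178.29 Ftan -6.99 F [-0.6 -7.   1.9] w 0.3
```

Call:
play_rows:
  plan:
    - [0,0,-0.0007,0,0.003]
    - [0,0,-0.0014,0,0.005]
    - [0,0,-0.0014,0,0.005]

```text
time: 14.25
eef_pos: [417.5, 191.3, 60.5]
ee_rot: [[0.994, -0.111, -0.004], [-0.111, -0.994, -0.002], [-0.004, 0.002, -1.0]]
contact_force: [0.1, -7.2, 2.1]
width: 0.2
```

```bash
python3 -c "
from h import *
polar();wrench('q3',names=('top','scene'),save=False)
polar()"
```

```text
t 14.25 r 136.0 ang -178.73 Ftan -7.24 F [ 0.1 -7.2  2.1] w 0.2
q3 top head 434 [533.1 190.7  75.5] minarea [541. 195.] [86.2 41.9] 1.5 line 170.0
q3 top hub 198 [551.8 194.2 104.6] minarea [552.4 195.5] [25.8 32.8] 88.8 line 178.0
q3 scene grip 332 [410.  198.3  66.8] minarea [416.6 196.4] [35.9 95.6] 80.0 line 172.0
q3 scene head 270 [538.  185.   76.3] minarea [543.6 191.8] [40.  91.5] 76.5 line 168.8
q3 scene hub 117 [550.9 187.9 104.5] minarea [553.2 194.1] [35.5 27.7] 3.8 line 163.5
t 14.35 r 136.0 ang -178.72 Ftan -7.14 F [-1.2 -7.2  2.5] w 0.4
```

Still on the plateau and close to the stop; continuing in ~0.7 mm steps.

Call:
play_rows:
  plan:
    - [0,0,-0.0005,0,0.002]
    - [0,0,-0.001,0,0.004]
    - [0,0,-0.001,0,0.004]

```text
time: 14.65
eef_pos: [417.5, 192.0, 60.5]
ee_rot: [[0.993, -0.117, -0.004], [-0.117, -0.993, -0.002], [-0.004, 0.002, -1.0]]
contact_force: [-0.8, -6.8, 2.2]
width: 0.6
```

```bash
python3 -c "
from h import *
polar();wrench('q4',names=('scene',),save=False)
polar()"
```

```text
t 14.65 r 136.0 ang -179.03 Ftan -6.79 F [-0.8 -6.8  2.2] w 0.6
q4 scene grip 337 [409.9 199.5  66.6] minarea [553.9 184.7] [ 36.1 369.8] 84.5 line 172.1
q4 scene head 270 [537.6 184.9  76.2] minarea [543.5 193.3] [41.4 89.8] 86.8 line 169.8
q4 scene hub 114 [550.2 188.3 104.4] minarea [554.5 193.8] [33.8 26.5] 2.2 line 168.2
t 14.7 r 136.0 ang -179.02 Ftan -7.43 F [-0.8 -7.4  3.1] w 0.4
```

Call:
play_rows:
  plan:
    - [0,0,-0.0005,0,0.002]
    - [0,0,-0.001,0,0.004]
    - [0,0,-0.001,0,0.004]

```text
time: 15.0
eef_pos: [417.5, 192.7, 60.5]
ee_rot: [[0.992, -0.123, -0.004], [-0.123, -0.992, -0.002], [-0.004, 0.003, -1.0]]
contact_force: [-1.7, -7.0, 2.3]
width: 0.0
```

```bash
python3 -c "
from h import *
polar();wrench('q5',names=('scene',),save=False)
polar()"
```

```text
t 15.0 r 136.0 ang -179.33 Ftan -6.95 F [-1.7 -7.   2.3] w 0.0
q5 scene grip 336 [409.2 200.   66.6] minarea [417.2 198. ] [37.9 96.1] 81.6 line 171.6
q5 scene head 275 [538.1 184.9  76. ] minarea [543.2 194.1] [88.5 42.5] 0.6 line 168.0
q5 scene hub 111 [551.4 188.  104.5] minarea [553.6 195.6] [33.6 29.5] 0.4 line 161.2
t 15.05 r 136.1 ang -179.33 Ftan -7.36 F [-0.7 -7.4  2.3] w 0.7
```

Call:
play_rows:
  plan:
    - [0,0,-0.0005,0,0.002]
    - [0,0,-0.0008,0,0.004]
    - [0,0,-0.0008,0,0.004]

```text
time: 15.35
eef_pos: [417.4, 193.3, 60.5]
ee_rot: [[0.992, -0.129, -0.005], [-0.129, -0.992, -0.002], [-0.004, 0.003, -1.0]]
contact_force: [-0.1, -7.2, 2.3]
width: 0.5
```

```bash
python3 -c "
from h import *
polar();wrench('q6',names=('scene',))
polar()"
```

```text
t 15.35 r 136.1 ang -179.57 Ftan -7.23 F [-0.1 -7.2  2.3] w 0.5
q6 scene grip 333 [410.  200.2  66.7] minarea [416.7 198.5] [36.2 96.1] 79.1 line 170.8
q6 scene head 274 [537.9 185.2  76.1] minarea [543.6 193.9] [43.3 90.1] 83.0 line 167.7
q6 scene hub 115 [551.4 187.9 104.4] minarea [553.7 193.1] [26.1 34.9] 89.0 line 155.1
t 15.4 r 136.1 ang -179.56 Ftan -6.91 F [-0.5 -6.9  1.8] w 0.8
```

Call:
play_rows:
  plan:
    - [0,0,-0.0005,0,0.002]
    - [0,0,-0.0008,0,0.003]
    - [0,0,-0.0008,0,0.003]

```text
time: 15.7
eef_pos: [417.4, 193.7, 60.5]
ee_rot: [[0.991, -0.134, -0.005], [-0.134, -0.991, -0.002], [-0.005, 0.003, -1.0]]
contact_force: [-1.3, -7.4, 2.4]
width: 0.5
```

```bash
python3 -c "
from h import *
polar();wrench('q7',names=('top','scene'))
polar()"
```

```text
t 15.7 r 136.1 ang -179.77 Ftan -7.36 F [-1.3 -7.4  2.4] w 0.5
q7 top head 422 [534.4 190.9  75.6] minarea [541.  195.7] [86.6 42.2] 0.4 line 169.5
q7 top hub 194 [550.8 194.6 105. ] minarea [552.3 195.8] [32.9 25.9] 1.6 line 179.3
q7 scene grip 332 [409.8 200.8  66.7] minarea [554.2 185. ] [ 38.6 369.1] 84.0 line 171.4
q7 scene head 275 [538.7 185.3  76.1] minarea [542.6 193.9] [42.5 90.5] 87.3 line 168.5
q7 scene hub 113 [550.9 188.6 104.4] minarea [555.  194.9] [34.6 25.7] 2.0 line 156.9
t 15.8 r 136.1 ang -179.77 Ftan -7.77 F [-0.5 -7.8  1.6] w 0.4
```

View pics/q7.png

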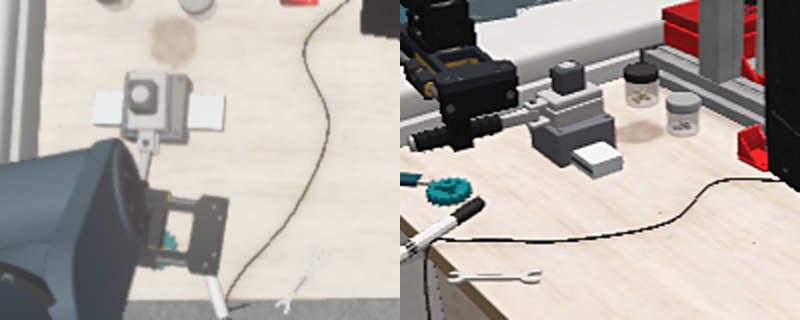

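Call:
play_rows:
  plan:
    - [0,0,-0.0003,0,0.001]
    - [0,0,-0.0006,0,0.002]
    - [0,0,-0.0006,0,0.002]

```text
time: 16.1
eef_pos: [417.4, 194.1, 60.5]
ee_rot: [[0.991, -0.137, -0.005], [-0.137, -0.991, -0.002], [-0.005, 0.003, -1.0]]
contact_force: [-1.3, -8.7, 1.9]
width: 0.7
```

```bash
python3 -c "
from h import *
polar();wrench('q8',names=('scene',))
polar()"
```

```text
t 16.1 r 136.1 ang -179.9 Ftan -8.7 F [-1.3 -8.7  1.9] w 0.7
q8 scene grip 331 [408.9 201.4  66.4] minarea [417.  199.9] [37.5 96. ] 79.7 line 170.6
q8 scene head 263 [537.7 184.7  76.2] minarea [543.  193.5] [41.7 88.1] 88.7 line 167.8
q8 scene hub 116 [550.9 188.  105. ] minarea [553.7 194.2] [27.5 33.1] 86.2 line 161.6
t 16.15 r 136.1 ang -179.9 Ftan -8.37 F [-0.2 -8.4  2. ] w 0.5
```

Call:
play_rows:
  plan:
    - [0,0,-0.0004,0,0.001]
    - [0,0,-0.0004,0,0.001]
    - [0,0,-0.0004,0,0.001]

```text
time: 16.45
eef_pos: [417.4, 194.3, 60.5]
ee_rot: [[0.99, -0.139, -0.005], [-0.139, -0.99, -0.003], [-0.005, 0.003, -1.0]]
contact_force: [0.1, -8.8, 2.6]
width: 0.2
```

```bash
python3 -c "
from h import *
from station import optics
polar();optics.grab_frame('top');polar();optics.grab_frame('top');polar()"
```

```text
t 16.45 r 136.1 ang -179.99 Ftan -8.76 F [ 0.1 -8.8  2.6] w 0.2
t 16.5 r 136.1 ang -179.99 Ftan -7.44 F [-1.  -7.4  3. ] w 0.5
t 16.55 r 136.1 ang -180.0 Ftan -9.11 F [-1.1 -9.1  2.9] w 0.6
```

Call:
play_rows:
  plan:
    - [0,0,-0.0003,0,0]
    - [0,0,-0.0005,0,0]
    - [0,0,-0.0005,0,0]

```text
time: 16.85
eef_pos: [417.4, 194.5, 60.5]
ee_rot: [[0.99, -0.138, -0.005], [-0.138, -0.99, -0.003], [-0.005, 0.003, -1.0]]
contact_force: [-1.3, -9.1, 2.1]
width: 0.3
```

```bash
python3 -c "
from h import *
from station import optics
for k in range(5): polar();optics.grab_frame('top')"
```

```text
t 16.85 r 136.1 ang 179.9 Ftan -9.07 F [-1.3 -9.1  2.1] w 0.3
t 16.9 r 136.1 ang 179.89 Ftan -8.61 F [-0.3 -8.6  2.2] w 0.2
t 16.95 r 136.1 ang 179.89 Ftan -9.99 F [  0.1 -10.    2.1] w 0.2
t 17.0 r 136.1 ang 179.9 Ftan -10.11 F [ -1.3 -10.1   2.5] w 0.4
t 17.05 r 136.1 ang 179.89 Ftan -9.12 F [-0.2 -9.1  2.8] w 0.3
```

Call:
play_rows:
  plan:
    - [0,0,0.004,0,0]
    - [0,0,0.02,0,0]
    - [0,0,0.05,0,0]
    - [0,0,0.08,0,0]
    - [0,0,0.1,-0.04,0]
    - [0,0,0.14,-0.1,0]
    - [0,0,0.18,-0.16,0]
    - [0,0,0.22,-0.2,0]
    - [0,0,0.22,-0.2,0]
    - [0,0,0.22,-0.2,0]

```text
time: 18.1
eef_pos: [396.9, 32.1, 211.3]
ee_rot: [[0.99, -0.141, 0.002], [-0.141, -0.99, 0.0], [0.002, -0.001, -1.0]]
contact_force: [-0.2, 0.1, 0.1]
width: 0.1
```

```bash
python3 - <<'E'
from h import *
from station import optics
wrench('e1');to(420,50,200,0)
for n in("top","scene"):
    i=optics.camera_info(n);p,d=optics.grab_frame(n);f=dict(p=p,d=d,K=i["intrinsics"],D=i["D"],T=i["T"]);W=cloud(f)
    x,y,z=W[...,0],W[...,1],W[...,2];r=np.hypot(x-B[0],y-B[1])
    m=(d>0)&(r>95)&(r<195)&(z>55)&(z<80)&(p.max(2)<120)&(x<470)&(y>150)&(y<240)
    if m.sum()>20:
        P=W[m];print(n,m.sum(),P.mean(0).round(1),*rect(P),P[P[:,0].argmin()].round(1))
    p0=np.load(n+".npz")["p"].astype(int)-p
    # bystanders: gear in place
    q=(p.astype(int)[...,1]-p[...,0].astype(int)>25)&(x>300)&(x<480)&(y>100)&(y<320)&(z<60)&(z>3)
    print("gear etc",q.sum(),np.round(W[q].mean(0),1))
E
```

```text
e1 top head 435 [534.8 190.5  75.3] minarea [541.7 194.4] [88.1 42.1] 2.7 line 172.0
e1 top hub 191 [552.3 193.7 104.9] minarea [552.3 194.7] [24.3 32.4] 89.5 line 176.8
e1 scene grip 351 [418.2 201.5  66.9] minarea [555.5 192.1] [ 19.8 370.1] 85.1 line 172.8
e1 scene head 271 [538.5 184.8  76.2] minarea [543.3 192.4] [40.9 90.5] 80.6 line 168.7
e1 scene hub 114 [551.1 188.6 104.6] minarea [553.9 193.8] [33. 26.] 1.7 line 165.9
t 18.2 pos [395.7  33.3 209.8] th -8.0 F [-0.4 -0.1  0. ] w 0.3 -> units [ 0.029  -0.0266  0.013 ] turn -0.0887 q [-0.2   0.26  2.    0.    0.89  1.51]
gear etc 11 [366.8 262.7   8.4]
scene 381 [414.3 202.   64.7] [414.6 206.3] [20.4 88.8] 82.4 [369.8 206.1  63.3]
gear etc 303 [386.9 204.8   9.4]
```

View pics/e1.png

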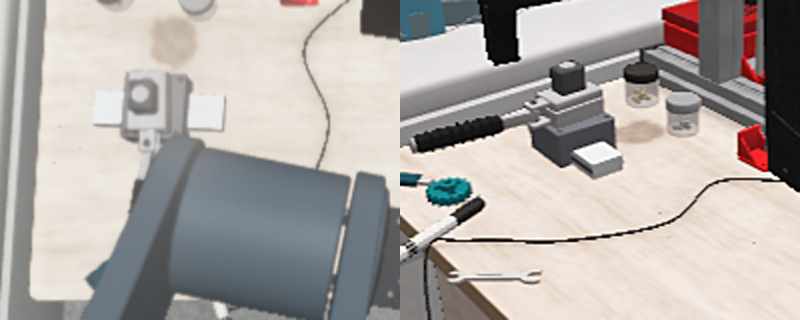

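Call:
play_rows:
  plan:
    - [0,0,0.06,0,0]
    - [0,0.01,0.12,0,0]
    - [0,0.02,0.18,0,0]
    - [0,0.03,0.24,0,0]
    - [0,0.03,0.3,0,0]
    - [0,0.03,0.3,0,0]
    - [0,0.03,0.3,0,0]

```text
time: 19.0
eef_pos: [387.5, -192.9, 209.3]
ee_rot: [[0.99, -0.14, -0.003], [-0.14, -0.99, 0.003], [-0.003, -0.002, -1.0]]
contact_force: [-0.2, 0.8, -0.2]
width: 0.7
```

```bash
python3 - <<'E'
from h import *
from station import optics
for n in("top","scene"):
    i=optics.camera_info(n);p,d=optics.grab_frame(n);f=dict(p=p,d=d,K=i["intrinsics"],D=i["D"],T=i["T"]);W=cloud(f)
    x,y,z=W[...,0],W[...,1],W[...,2];r=np.hypot(x-B[0],y-B[1])
    g=(d>0)&(r>88)&(r<195)&(z>56)&(z<80)&(x<480)&(y>150)&(y<250)
    h=(d>0)&(r<45)&(z>72)&(z<80)
    for nm,m in(("handle",g),("head",h)):
        P=W[m];vx,vy,x0,y0=cv2.fitLine(P[:,:2].astype(np.float32),cv2.DIST_L2,0,.01,.01)[:,0]
        print(n,nm,m.sum(),P.mean(0).round(1),*rect(P),"line",round(float(np.degrees(np.arctan2(vy,vx)))%180,1),P[:,0].min().round(1))
    if n=="top":
        p0=np.load("top.npz")["p"]; 
        t=lambda p:(p[...,1].astype(int)-p[...,0]>25)[230:300,180:260]
        print("teal centroid",[np.argwhere(t(q)).mean(0).round(2)+[230,180] for q in(p0,p)])
        dd=cv2.absdiff(p0,p).max(2);print("jar/red diff",dd[120:150,235:315].mean().round(2),(dd[120:150,235:315]>40).sum(), "gear",(dd[250:290,188:242]>60).sum())
        cv2.imwrite("pics/e2.png",cv2.resize(p[110:300,150:350],(800,600),interpolation=2)[:,:,::-1])
E
```

```text
top handle 397 [417.9 204.5  67.8] [418.2 205.8] [17.6 97.1] 82.6 line 172.3 369.6
top head 375 [546.  192.1  75.5] [547.3 194.9] [77.  41.7] 2.3 line 177.1 508.8
teal centroid [array([264.14, 227.65]), array([265.41, 224.97])]
jar/red diff 8.14 0 gear 212
scene handle 407 [416.5 201.8  65. ] [418.5 205.6] [18.9 96.7] 82.0 line 172.2 370.1
scene head 209 [544.7 186.8  76. ] [549.1 190.5] [42.4 79.6] 81.6 line 167.2 509.6
```

View pics/e2.png

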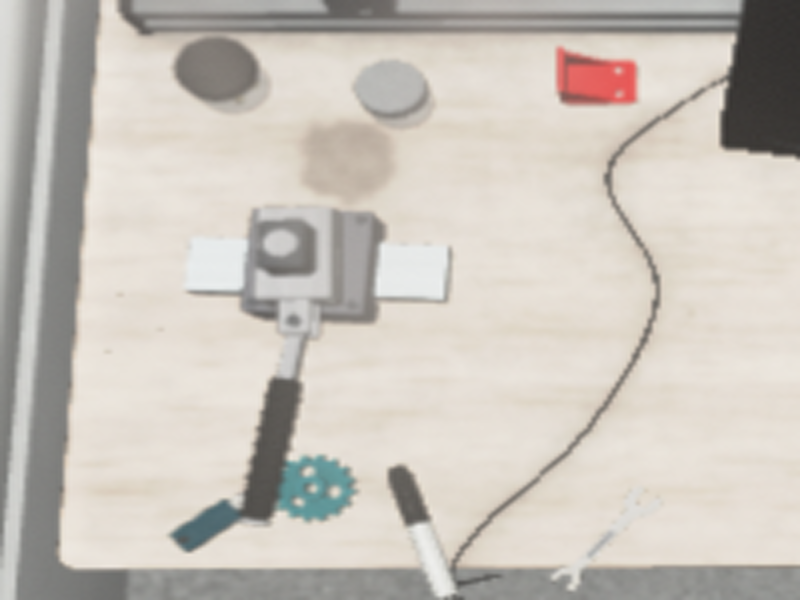

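```bash
python3 -c "
from station import order,observe
print(observe()['time'],order.close_job())"
```

```text
the job is handed in; nothing more can be done
19.1 None
```

The wrench is seated on the wing bolt with its handle tripped, and I handed the job in at 19.1 s with the arm clear. `close_job` gave no verdict.

I gripped the wrench by its hub and lowered its slot over the bolt with the handle toward the robot. Then I let go and pushed the middle of the grip clockwise with closed fingers. The bolt came home after about 0.57 rad. The handle then broke over at a steady 6–7.5 N, and I stopped when the force rose to about 9.4 N on average (10.1 N highest reading, against the 11–13 N limit).

**Last checks:**
- **Seating:** the head's top measured 75.5–76 mm above the desk, which matches full seating allowing for the depth reading's roughly 1 mm low bias.
- **Break-over:** the handle lies 8.5–9.5° past the head, against 9.2° for full travel.
- **Bystanders:** the jar and the red bracket showed no change in the top view. The gear and the teal part beside it look in place but are partly hidden by the handle. The pixel comparison there differed (colour centre shifted about 3 pixels), which I put down to that overlap.
- **Not checked:** the insert mark is hidden under the wrench, so that it stayed still rests on the force readings alone.

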